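Seat the module in the test nest and start the test with the two-key chord

TASK

Push the metal module along its test nest until it is fully home against the back stop, without picking it up. Then press the two tall round keys of the start box down together, keep both right down for at least three seconds, and let them come back up. Do not press the small square key on the same box, and leave everything else on the bench alone.

Things in the scene. Friction and masses are not known exactly. Their poses are not given: they have to be found in the camera images.
- nest: Test nest fixed to the bench, at the left or the right. Origin: middle of its underside; its x axis (roughly away from the robot) is the pushing direction, z up. Steel base plate 180 (x) x 86 (y) x 12 mm thick. Black guide rails from x = -90 to +50 mm, inner faces at y = +-28 mm, tops at z = 24 mm. Black back stop from x = +50 to +84 mm, top at z = 42 mm. The near end, x = -90 mm, is open.
- module_center (a point): Centre of the module: a loose metal case 60 (x) x 48 (y) x 30 mm tall, about 0.25 kg, on the nest plate between the rails, axes within a few degrees of the nest's; its top is 42 mm above the bench. It starts 50 to 75 mm short of home. Home, its far face touches the back stop and this point is at x = +20 mm, y about 0 in the nest frame. It slides against 1 to 3 N of friction.
- startbox: Start box fixed to the bench, a flat-topped grey metal enclosure 110 (x) x 150 (y) x 45 mm tall. Origin: middle of its underside, z up. Two tall round keys stand on its top at x = -15 mm, y = +-29 mm (58 mm apart along the box's y axis); a small square key is at x = +38 mm, y = 0.
- key_a_top (a point): Middle of the top face of the tall round key at the box's +y side: black cap 27 mm in diameter, its top 70 mm above the bench when up. This point moves down with the key. Under the cap is a fixed steel collar 31 mm in diameter, its top 51 mm above the bench.
- key_b_top (a point): The same for the other tall round key (at the box's -y side).
- key_a (a joint): Travel of that key in m: 0 up, 0.008 fully down (hard stop). Spring return: about 0.5 N to start, about 4.1 N fully down, so about 8 N for both keys together.
- key_b (a joint): The same for the other key.
- stop_key_top (a point): Middle of the top face of the small square stop key, 14 x 14 mm, 14 mm above the box's top (59 mm above the bench). Must not be pressed.
- stop_key (a joint): Travel of the stop key in m: 0 up, 0.004 pressed.
- spool: White solder-spool reel, 44 mm diameter, 30 mm tall, stands on the bench between the two fixtures (origin at the middle of its underside). Not part of the job; leave it where it is.
- partsbox: Small clear plastic parts box, 36 x 26 x 18 mm, on the bench between the two fixtures (origin at the middle of its underside). Not part of the job; leave it where it is.
- driver: Screwdriver lying on the bench beyond the two fixtures (origin at the middle of its underside). Not part of the job; leave it where it is.
- jar: Closed glass jar, 84 mm diameter, 130 mm tall, at the far side of the bench (origin at the middle of its underside). Not part of the job; leave it where it is.
- pencup: Empty grey plastic cup, 70 mm diameter, 90 mm tall, at the far side of the bench (origin at the middle of its underside). Not part of the job; leave it where it is.
- meter: Yellow hand multimeter lying on its back, 150 x 75 x 35 mm, at the right of the bench (origin at the middle of its underside). Not part of the job; leave it where it is.
Things that resemble listed ones, but are neither listed nor needed, are in the scene too. Leave any purple look-alike of the part that bears module_center alone. Leave any pink or purple look-alike of the startbox alone.

How it is judged:
By the outcome, as a careful person would: the job done as asked, in the order asked, and still so for the second after the job is handed in, with the robot touching nothing.
It also fails if it takes over 56 s, if anything falls off the work surface, if the arm or the gripper's body presses on something with over 40 N, if the wrist force passes 120 N, or if a joint passes its speed limit or range.

ROBOT

A 6-joint arm with a two-finger parallel gripper is mounted at the origin on the work surface. World frame = base frame: x ahead of the robot, y to its left, z up, the work surface at z = 0. Lengths are in m, angles in rad, forces in N, time in s.
With the tool pointing down it reaches from about 0.35 to 0.975 m from the base axis. Payload 7.1 kg.
Tool frame: the origin (TCP) lies on the centre line of the jaws, within the pads' length; the fingertips stand 11 mm ahead of it and the grasp point (between the pads) lies 8 mm behind it; z points along the fingers, y is the direction in which the jaws open and shut (so a half turn about z gives the same grasp; the last joint's range is limited). The gripper opens to 88 mm and grips with 3 to 60 N. Pads are 20 mm wide; open, the fingers measure 115 mm over their backs; the gripper's body (75 mm by 178 mm) begins 61 mm behind the grasp point.
Start: joints at [-0.019, 0.423, 1.63, -0, 1.089, -0.019], TCP at [0.625, 0, 0.207] pointing down, gripper open.
Joint ranges: [-3, 3], [-0.9, 2.11], [0.09, 2.58], [-1.31, 4.45], [0.11, 2.69], [-2.54, 2.54]. Speed limits (rad/s): [2.39, 2.39, 3.01, 3.14, 3.14, 3.14].

INTERFACE

Orientations are given as a 3x3 rotation matrix whose columns are the frame's x, y, z axes.
In Python, from plant import sensors, viewer, ticket gives the robot as it stands.
- The arm moves only by the tool carry_out, never from a script. Its argument "commands" is a list of rows, each an object with "offset": the shift along the tool's x, y, z in mm, a list of three; "angular": the turn, a rotation vector about the tool's x, y, z in rad, a list of three; "hand": the opening, from -1 (shut) to 1 (fully open). In form: [{"offset": [tx, ty, tz], "angular": [rx, ry, rz], "hand": hand}, ...]. A call has 1 to 5 rows; each row is the pose to reach, as a shift and turn from the pose commanded when the call began, along the tool's axes at that moment; what a row does not reach only later rows make up. A row lasts 1/8 s, in which the tool goes at most 62.5 mm and 10.7 degrees, less where a joint would pass 70% of its speed; a pose out of reach is approached as far as the arm can. A call with a gripper value outside its range is refused whole. The fingers move at their own pace and stop on an object; "squeeze" is the grip in N (left out, the last holds). Time passes only in rows, so rows that repeat a pose let the fingers close. It gives the time, the measured TCP pose, the force and the opening at its end, in the units of the state.
- sensors.observe(): the state, without advancing time (a new reading comes with each control period).
- viewer.get_image(name): name is "scene" or "side" or "wrist"; returns a dict with "pixels" (384x512x3 uint8, blue, green, red), "fov_y" (degrees; the focal length in pixels is half the picture's height over the tangent of half this angle, whatever the lens; pixels are square), "cx", "cy" (the principal point, pixels), "D" ([k1, k2, p1, p2, k3] as OpenCV has them; the pictures are not rectified), "T" (4x4, takes a point from camera to world coordinates). Camera axes: x right, y up, looking along -z (the intrinsics and any distortion apply to the point x, -y, -z); pixel columns grow to the right and rows downward; lengths in m; the calibration is good to about 2 mm. A picture is of the moment at which its call begins. There is no depth.
- ticket.hand_in(): hands the job in, once; it reports no verdict.
The state is a dict: "clock": time; "joints": joint angles; "joint_velocities": joint speeds; "joint_efforts": joint torques, N m; "tool_pos": TCP position; "ee_rot": TCP orientation; "ft_force": force on the tool from outside, world axes, zero at the start; "wrist_torque": the same for the moment, N m; "grip_width": finger opening in m.
Only numpy, scipy, OpenCV 4.12 (cv2) and the standard library are available. Lean on these libraries where they do the work, as an engineer would, in place of code of your own. Each camera call takes 0.05 s, during which the arm holds its last target.

## Working session

There is one attempt and no reset: what is moved stays moved. The work goes in short steps, Python scripts to look and compute and a tool call to move; the robot and the scene stay as the last step left them, time stands still between calls to the robot, and variables do not carry over. Pictures are saved under pics/ and viewed, and the job is handed in when it is done.

Besides the shell and the picture viewer there is one more tool, called after "Emit:" as name([rows], argument=value, ...), one row to a line, values as JSON. carry_out: Moves the arm, as the interface text tells. Its arguments: {"type":"object","properties":{"commands":{"type":"array"},"squeeze":{"type":"number"}},"required":["commands"]}

```bash
mkdir -p pics; ls
cat > h.py <<'E'
import numpy as np, cv2
from plant import sensors, viewer, ticket
def snap(n,f):
    im=viewer.get_image(n); cv2.imwrite(f'pics/{f}.png',im['pixels'])
    np.savez(f'pics/{f}.npz',**{k:np.array(v) for k,v in im.items()}); return im
def load(f): return dict(np.load(f'pics/{f}.npz'))
def KD(im):
    h=im['pixels'].shape[0]; f=h/2/np.tan(np.radians(float(im['fov_y']))/2)
    return np.array([[f,0,float(im['cx'])],[0,f,float(im['cy'])],[0,0,1.]]),np.array(im['D'],float)
def ray(im,uv):
    K,D=KD(im); p=cv2.undistortPoints(np.array(uv,float).reshape(-1,1,2),K,D).reshape(-1,2)
    d=np.c_[p[:,0],-p[:,1],-np.ones(len(p))]; T=im['T']; return T[:3,3],d@T[:3,:3].T
def onz(im,uv,z):
    o,d=ray(im,uv); z=np.broadcast_to(z,len(d)); s=(z-o[2])/d[:,2]; return o+d*s[:,None]
def proj(im,P):
    K,D=KD(im); T=im['T']; c=(np.atleast_2d(P)-T[:3,3])@T[:3,:3]; c=c*[1,-1,-1]
    return cv2.projectPoints(c,np.zeros(3),np.zeros(3),K,D)[0].reshape(-1,2)
def crop(f,x0,y0,x1,y1,s,out):
    i=cv2.imread(f'pics/{f}.png')[y0:y1,x0:x1]; cv2.imwrite(f'pics/{out}.png',cv2.resize(i,None,fx=s,fy=s,interpolation=cv2.INTER_CUBIC))
E
python3 - <<'E'
from h import *
for n in ['scene','side','wrist']:
    im=snap(n,n+'0'); print(n,im['fov_y'],im['T'].round(3).tolist())
print(sensors.observe())
E
```

```text
pics
scene 43.085451383754375 [[0.682, -0.434, 0.589, 1.263], [0.731, 0.385, -0.564, -0.768], [0.018, 0.815, 0.579, 0.786], [0.0, 0.0, 0.0, 1.0]]
side 51.940743665801435 [[-0.939, 0.261, -0.223, 0.316], [-0.343, -0.688, 0.64, 0.625], [0.014, 0.677, 0.736, 0.861], [0.0, 0.0, 0.0, 1.0]]
wrist 63.263443488791154 [[1.0, 0.0, 0.001, 0.624], [-0.0, 0.97, 0.245, 0.067], [-0.001, -0.245, 0.97, 0.386], [0.0, 0.0, 0.0, 1.0]]
{'clock': 0.15, 'joints': array([-1.89960603e-02,  4.23676345e-01,  1.63048687e+00, -1.66254738e-05,
        1.08860778e+00, -1.90192672e-02]), 'joint_velocities': array([-0.00095162, -0.0025195 , -0.00204282,  0.00013431,  0.00187376,
        0.00106442]), 'joint_efforts': array([ 9.52650989e-04, -5.44981134e+01, -2.73919362e+01,  6.45430083e-02,
        2.04369903e-02, -3.19723256e-05]), 'tool_pos': array([6.24556641e-01, 3.18084031e-05, 2.06184227e-01]), 'ee_rot': array([[-3.09205692e-05,  9.99999305e-01, -1.17840790e-03],
       [ 9.99999999e-01,  3.09296117e-05,  7.65526906e-06],
       [ 7.69171144e-06, -1.17840767e-03, -9.99999306e-01]]), 'ft_force': array([-0.15662287,  0.5937708 ,  0.86557654]), 'wrist_torque': array([-0.03498748, -0.02684133,  0.01438113]), 'grip_width': 0.08785472725485083}
```

View pics/scene0.png

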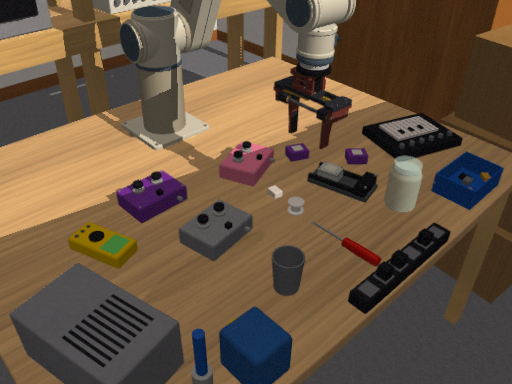

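View pics/side0.png

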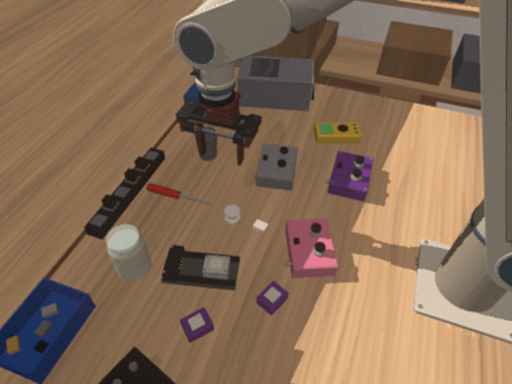

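View pics/wrist0.png

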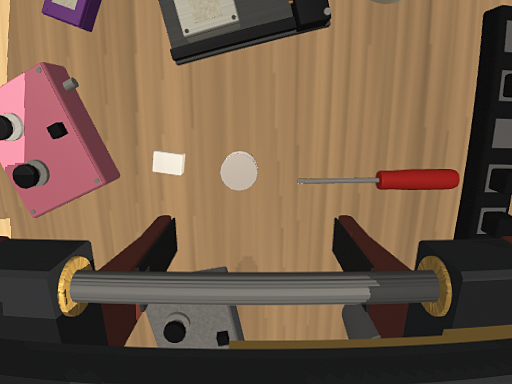

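Start-box candidates in scene0 are grey (215,228), purple (150,193) and pink (247,160); I choose grey. Module candidates are the silver one in the nest (332,171) and the purple ones at (297,152) and (356,156); I choose the silver one in the nest. I'll check both in close crops.

Run:
```python
from h import *
crop('scene0',295,145,385,210,8,'c1');crop('side0',155,240,250,295,8,'c2')
crop('scene0',170,190,260,260,8,'c3');crop('side0',245,135,310,195,9,'c4')
```

```text
(no output)
```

View pics/c1.png

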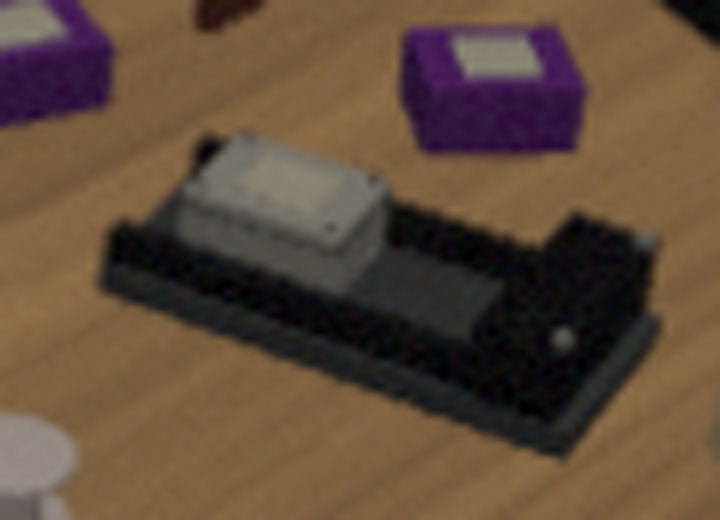

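View pics/c2.png

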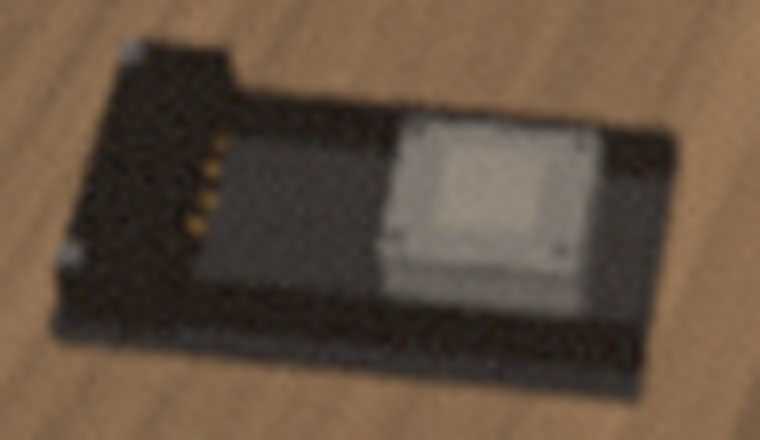

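View pics/c3.png

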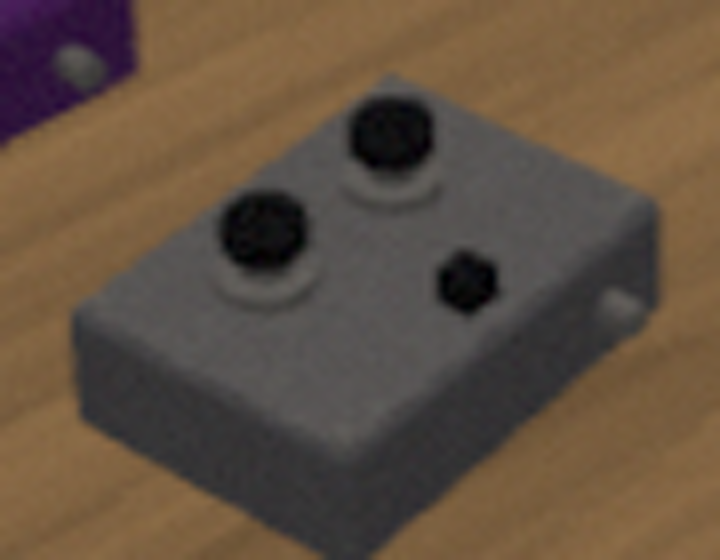

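View pics/c4.png

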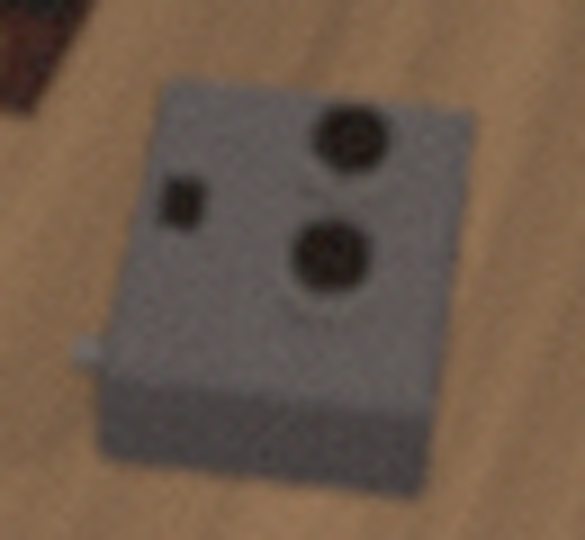

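Run:
```python
from h import *
s=load('scene0');d=load('side0')
C1=lambda p:np.array(p)/8+[295,145]
C2=lambda p:np.array(p)/8+[155,240]
C3=lambda p:np.array(p)/8+[170,190]
C4=lambda p:np.array(p)/9+[245,135]
def pr(t,a): print(t,a.round(4).tolist())
pr('nest scene base z0',onz(s,C1([[102,290],[565,458]]),0))
pr('nest side base z0',onz(d,C2([[637,398],[55,342]]),0))
pr('mod scene',onz(s,C1([[183,198],[248,133],[388,180],[338,248]]),.042))
pr('mod side',onz(d,C2([[400,120],[600,130],[580,275],[385,255]]),.042))
pr('box scene top',onz(s,C3([[75,315],[390,75],[658,205],[345,458]]),.045))
pr('box side top',onz(d,C4([[165,78],[472,110],[432,410],[103,380]]),.045))
pr('keys scene',onz(s,C3([[264,214],[391,120]]),.07))
pr('keys side',onz(d,C4([[330,246],[351,131]]),.07))
pr('stop scene',onz(s,C3([[468,275]]),.059));pr('stop side',onz(d,C4([[183,200]]),.059))
pr('spool', onz(d,[[232,212]],.03)); pr('pbox',onz(d,[[260,225]],.018))
pr('jar top', onz(d,[[124,238]],.13));pr('purp', onz(d,[[197,322],[272,296]],.03))
```

```text
nest scene base z0 [[0.5353, 0.1243, 0.0], [0.7072, 0.1679, 0.0]]
nest side base z0 [[0.5144, 0.201, 0.0], [0.6868, 0.245, 0.0]]
mod scene [[0.5548, 0.1401, 0.042], [0.5421, 0.19, 0.042], [0.5954, 0.2038, 0.042], [0.6111, 0.1567, 0.042]]
mod side [[0.6079, 0.1603, 0.042], [0.5494, 0.1423, 0.042], [0.5355, 0.1906, 0.042], [0.592, 0.2045, 0.042]]
box scene top [[0.5109, -0.3003, 0.045], [0.4812, -0.157, 0.045], [0.5864, -0.138, 0.045], [0.6116, -0.28, 0.045]]
box side top [[0.6114, -0.2789, 0.045], [0.5059, -0.3011, 0.045], [0.4777, -0.1567, 0.045], [0.5808, -0.1319, 0.045]]
keys scene [[0.5357, -0.2481, 0.07], [0.5254, -0.1918, 0.07]]
keys side [[0.5247, -0.192, 0.07], [0.5351, -0.248, 0.07]]
stop scene [[0.5864, -0.2132, 0.059]]
stop side [[0.5801, -0.2072, 0.059]]
spool [[0.6024, 0.0025, 0.03]]
pbox [[0.5189, 0.0087, 0.018]]
jar top [[0.7658, 0.2326, 0.13]]
purp [[0.555, 0.3158, 0.03], [0.4212, 0.2004, 0.03]]
```

Crops confirm both choices: a silver module in the black nest, and a grey box with two round keys and a square stop key. The two cameras agree to within 2–6 mm. The nest origin is about (0.611, 0.185) with yaw 0.249, and the module has about 59 mm to go. Next I close the hand, turn it and go behind the module.

Emit:
carry_out([
  {"offset": [30,-22,0],"angular": [0,0,0.18],"hand": -1},
  {"offset": [65,-44,0],"angular": [0,0,0.36],"hand": -1},
  {"offset": [100,-66,0],"angular": [0,0,0.54],"hand": -1},
  {"offset": [130,-88,0],"angular": [0,0,0.72],"hand": -1},
  {"offset": [160,-110,0],"angular": [0,0,0.9],"hand": -1},
], squeeze=30)

```text
clock: 0.78
tool_pos: [0.514, 0.1609, 0.2066]
ee_rot: [[0.787, 0.617, -0.0], [0.617, -0.787, -0.0], [-0.0, -0.0, -1.0]]
ft_force: [0.8, -0.1, 0.5]
grip_width: 0.041
```

Emit:
carry_out([
  {"offset": [0,0,10],"angular": [0,0,0.18],"hand": -1},
  {"offset": [0,0,40],"angular": [0,0,0.36],"hand": -1},
  {"offset": [0,0,70],"angular": [0,0,0.42],"hand": -1},
  {"offset": [0,0,80],"angular": [0,0,0.42],"hand": -1},
  {"offset": [0,0,80],"angular": [0,0,0.42],"hand": -1},
])

```text
clock: 1.4
tool_pos: [0.5148, 0.1599, 0.1265]
ee_rot: [[0.968, 0.249, -0.001], [0.249, -0.968, -0.0], [-0.001, 0.0, -1.0]]
ft_force: [0.2, 0.6, 0.2]
grip_width: 0.0003
```

Run:
```python
from h import *
for n in ['wrist','side']: snap(n,n+'1')
o=sensors.observe();print(o['clock'],o['tool_pos'],o['ee_rot'].round(3).tolist(),o['grip_width'],o['ft_force'])
im=load('wrist1')
N=np.array([.611,.1846]);y=.249;R=np.array([[np.cos(y),-np.sin(y)],[np.sin(y),np.cos(y)]])
pts=[np.r_[N+R@[a,b],z] for a,b,z in [(-.09,.043,.012),(-.09,-.043,.012),(.09,.043,.012),(.09,-.043,.012),(.084,.0,.042),(.05,.028,.024),(.05,-.028,.024),(-.09,.028,.024),(-.09,-.028,.024)]]
i=im['pixels'].copy()
for u,v in proj(im,pts): cv2.circle(i,(int(u),int(v)),2,(0,255,0),-1)
cv2.imwrite('pics/w1o.png',i)
```

```text
1.5 [0.51567876 0.16018313 0.12761333] [[0.969, 0.249, 0.001], [0.249, -0.969, 0.0], [0.001, -0.0, -1.0]] 0.0007292295653879797 [0.72204552 0.14487372 0.01234282]
```

View pics/w1o.png

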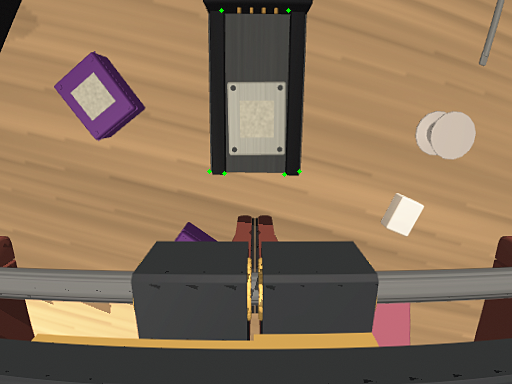

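View pics/side1.png

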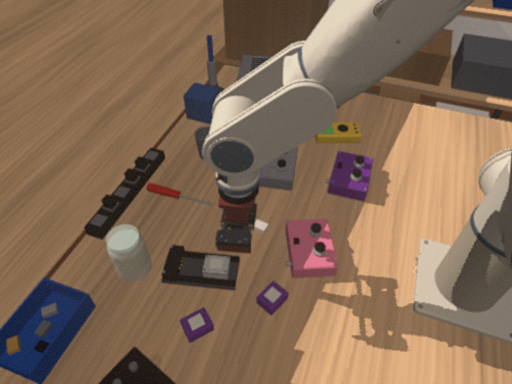

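wrist1 shows the projected nest corners (green) on the real ones. The module's top spans rows 82–155 and cols 227–285, and the fingers are centred on the channel at col 255. Now descend to tip z≈20 mm and push.

Emit:
carry_out([
  {"offset": [0,0,40],"angular": [0,0,0],"hand": -1},
  {"offset": [0,0,80],"angular": [0,0,0],"hand": -1},
  {"offset": [0,0,96],"angular": [0,0,0],"hand": -1},
  {"offset": [0,0,96],"angular": [0,0,0],"hand": -1},
])

```text
clock: 2.0
tool_pos: [0.515, 0.16, 0.0308]
ee_rot: [[0.969, 0.248, -0.001], [0.248, -0.969, -0.0], [-0.001, 0.0, -1.0]]
ft_force: [0.5, 0.2, -0.1]
grip_width: 0.0004
```

Emit:
carry_out([
  {"offset": [8,0,0],"angular": [0,0,0],"hand": -1},
  {"offset": [16,0,0],"angular": [0,0,0],"hand": -1},
  {"offset": [22,0,0],"angular": [0,0,0],"hand": -1},
  {"offset": [28,0,0],"angular": [0,0,0],"hand": -1},
  {"offset": [34,0,0],"angular": [0,0,0],"hand": -1},
])

```text
clock: 2.62
tool_pos: [0.5483, 0.1686, 0.0308]
ee_rot: [[0.969, 0.248, 0.0], [0.248, -0.969, 0.0], [0.0, 0.0, -1.0]]
ft_force: [0.4, 0.1, 0.2]
grip_width: 0.0005
```

Emit:
carry_out([
  {"offset": [6,0,0],"angular": [0,0,0],"hand": -1},
  {"offset": [12,0,0],"angular": [0,0,0],"hand": -1},
  {"offset": [18,0,0],"angular": [0,0,0],"hand": -1},
  {"offset": [24,0,0],"angular": [0,0,0],"hand": -1},
  {"offset": [30,0,0],"angular": [0,0,0],"hand": -1},
])

```text
clock: 3.25
tool_pos: [0.5773, 0.176, 0.0307]
ee_rot: [[0.969, 0.248, -0.0], [0.248, -0.969, -0.0], [-0.0, -0.0, -1.0]]
ft_force: [-0.0, -0.5, -0.6]
grip_width: 0.0005
```

Emit:
carry_out([
  {"offset": [3,0,0],"angular": [0,0,0],"hand": -1},
  {"offset": [6,0,0],"angular": [0,0,0],"hand": -1},
  {"offset": [8,0,0],"angular": [0,0,0],"hand": -1},
  {"offset": [9,0,0],"angular": [0,0,0],"hand": -1},
  {"offset": [10,0,0],"angular": [0,0,0],"hand": -1},
])

```text
clock: 3.88
tool_pos: [0.5866, 0.1784, 0.0308]
ee_rot: [[0.969, 0.248, -0.0], [0.248, -0.969, -0.0], [-0.0, 0.0, -1.0]]
ft_force: [-0.4, 0.7, 0.3]
grip_width: 0.0005
```

Run:
```python
from h import *
for n in ['wrist','scene']: snap(n,n+'2')
crop('scene2',290,140,390,210,7,'c5')
```

```text
(no output)
```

View pics/wrist2.png

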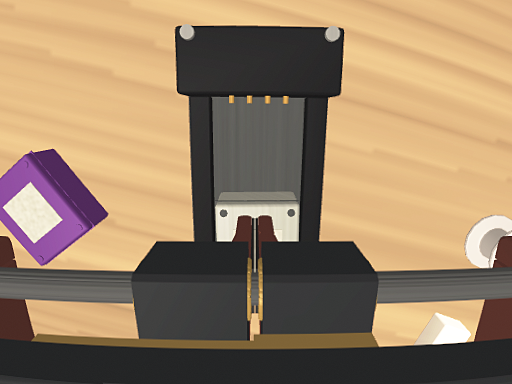

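View pics/c5.png

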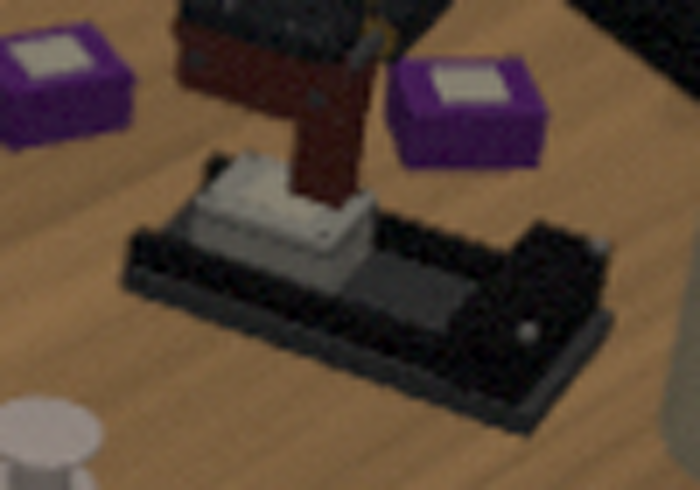

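Run:
```python
from h import *
o=sensors.observe();p=o['tool_pos'];print(o['clock'],p,o['ft_force'])
for f in ['scene2','wrist2']:
    im=load(f)
    P=np.array([p+[0,0,z] for z in [-.011,0,.02,.04,.06]])
    print(f,proj(im,P).round(1).tolist())
    print(im['T'][:3,3])
w=load('wrist1');p1=np.array([.5157,.1602,.1276]);print(proj(w,[p1+[0,0,-.011]]))
```

```text
3.975 [0.58671833 0.17839819 0.03080068] [-0.02071847  0.1131486  -0.72277706]
scene2 [[334.6, 176.0], [335.0, 172.8], [335.8, 166.9], [336.5, 160.8], [337.3, 154.7]]
[ 1.26267876 -0.76840539  0.78574483]
wrist2 [[254.9, 216.1], [254.9, 222.0], [254.9, 234.5], [254.9, 250.3], [254.9, 270.5]]
[0.65060331 0.19483568 0.21060607]
[[254.80578419 215.29419104]]
```

Run:
```python
from h import *
s=load('scene0'); print(proj(s,[[.6246-.05,0,.195],[.6246+.05,0,.195],[.6246-.05,0,.217],[.6246+.05,0,.217]]).round(1))
w=load('wrist2'); print(onz(w,[[218,202],[296,202],[218,192],[296,192]],.042))
crop('scene0',270,70,360,160,6,'c6')
snap('side','side2');crop('side2',150,180,270,300,6,'c7')
```

```text
[[291.5 141.4]
 [322.8 157.8]
 [292.1 133.5]
 [323.7 149.6]]
[[0.59709182 0.2025388  0.042     ]
 [0.60801243 0.15988442 0.042     ]
 [0.60278664 0.2038196  0.042     ]
 [0.61361713 0.16151867 0.042     ]]
```

View pics/c6.png

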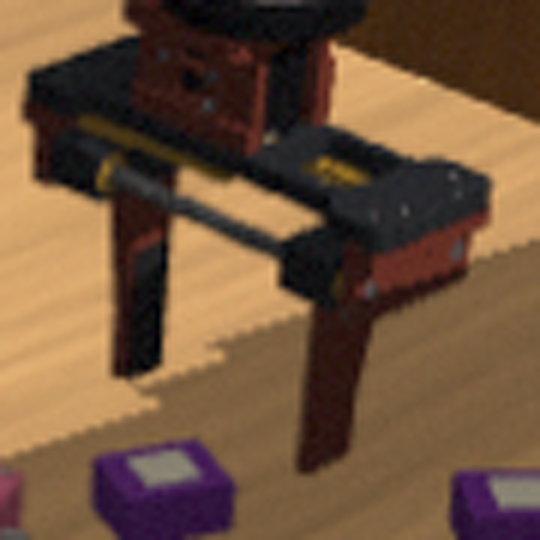

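View pics/c7.png

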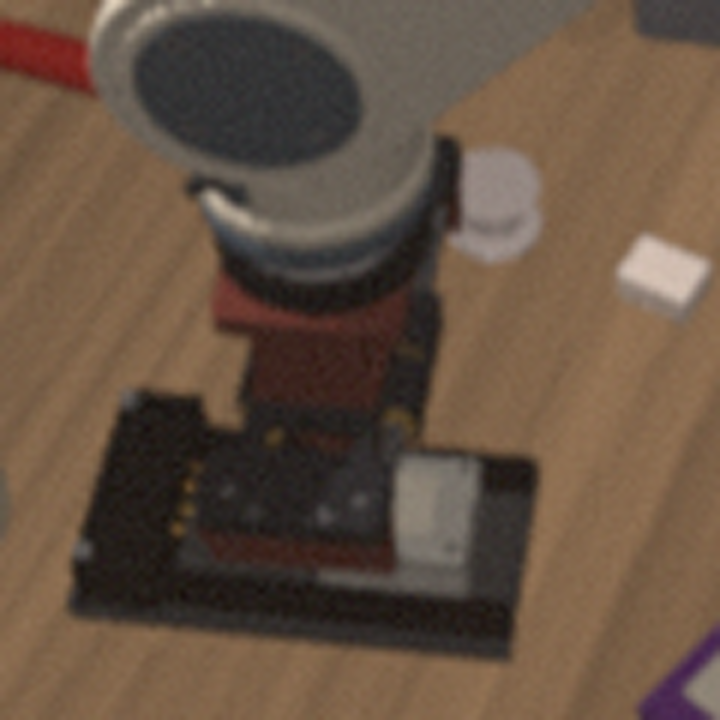

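Run:
```python
from h import *
crop('wrist2',180,140,330,260,5,'c8')
```

```text
(no output)
```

View pics/c8.png

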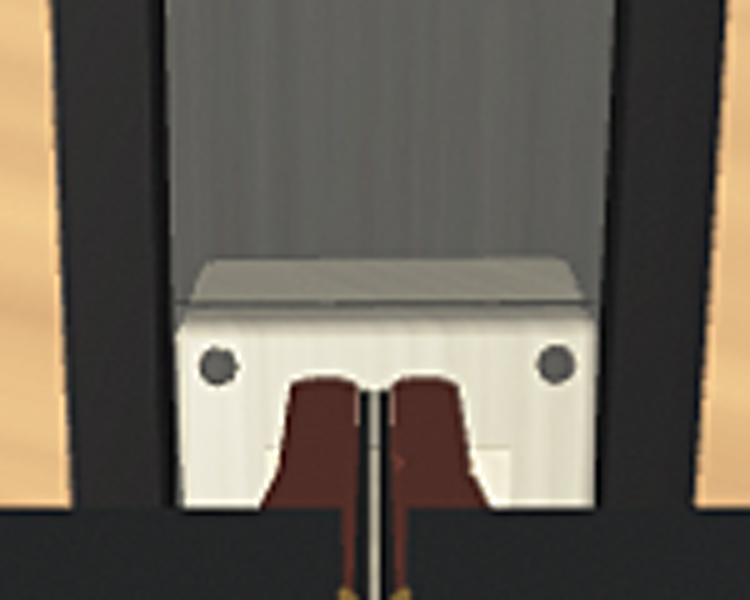

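The pictures disagree with the tool description. In c6 the open fingertips sit at (292.8,132.5) and (324,148.7), about 22–24 mm higher than the given TCP offset predicts. So the tips are really about 12 mm above the TCP. c5 and c8 show them hovering just over the module's top; the module is untouched and the force is about 0. I'll lift, go back and redo the push lower.

Emit:
carry_out([
  {"offset": [0,0,-30],"angular": [0,0,0],"hand": -1},
  {"offset": [-30,0,-40],"angular": [0,0,0],"hand": -1},
  {"offset": [-60,0,-40],"angular": [0,0,0],"hand": -1},
  {"offset": [-78,0,-40],"angular": [0,0,0],"hand": -1},
  {"offset": [-78,0,-40],"angular": [0,0,0],"hand": -1},
])

```text
clock: 4.65
tool_pos: [0.51, 0.1588, 0.0709]
ee_rot: [[0.969, 0.248, -0.001], [0.248, -0.969, -0.0], [-0.001, 0.0, -1.0]]
ft_force: [0.9, 0.6, -0.8]
grip_width: 0.0007
```

Emit:
carry_out([
  {"offset": [0,0,30],"angular": [0,0,0],"hand": -1},
  {"offset": [0,0,45],"angular": [0,0,0],"hand": -1},
  {"offset": [0,0,56],"angular": [0,0,0],"hand": -1},
  {"offset": [0,0,56],"angular": [0,0,0],"hand": -1},
  {"offset": [0,0,56],"angular": [0,0,0],"hand": -1},
])

```text
clock: 5.28
tool_pos: [0.5116, 0.1591, 0.0151]
ee_rot: [[0.969, 0.248, 0.001], [0.248, -0.969, 0.0], [0.001, -0.0, -1.0]]
ft_force: [0.4, 0.0, -0.5]
grip_width: 0.0003
```

Run:
```python
from h import *
o=sensors.observe();p=o['tool_pos'];print(o['clock'],p,o['ft_force'])
snap('scene','scene3');crop('scene3',280,110,380,200,7,'c9')
im=load('scene3');print((proj(im,[p+[0,0,.012],p+[0,0,-.011]])-[280,110])*7)
```

```text
5.275 [0.51156403 0.159145   0.01512812] [ 0.44942965  0.033291   -0.49456208]
[[213.48060485 388.45391068]
 [209.06995094 434.84996706]]
```

View pics/c9.png

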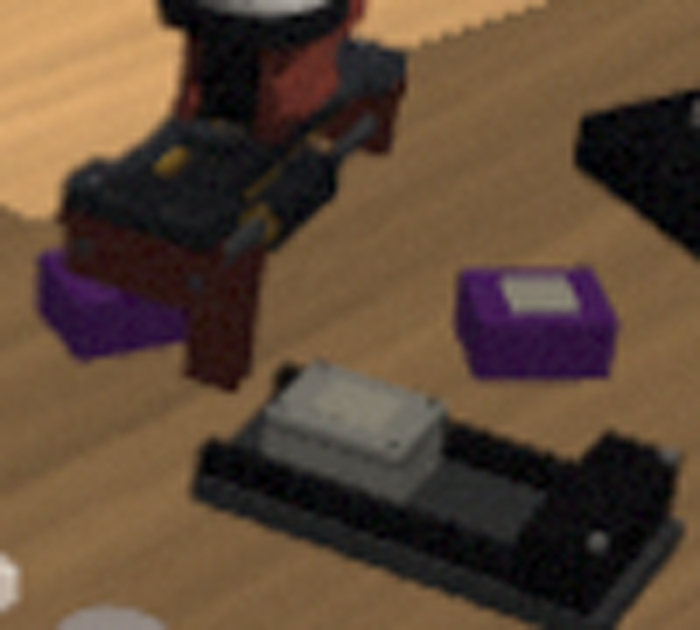

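The fingertip is at c9 (215,383) against a predicted (213,388), so the 12–14 mm correction holds and the tip is at z≈28 mm. Pushing now.

Emit:
carry_out([
  {"offset": [8,0,3],"angular": [0,0,0],"hand": -1},
  {"offset": [16,0,3],"angular": [0,0,0],"hand": -1},
  {"offset": [22,0,3],"angular": [0,0,0],"hand": -1},
  {"offset": [28,0,3],"angular": [0,0,0],"hand": -1},
  {"offset": [34,0,3],"angular": [0,0,0],"hand": -1},
])

```text
clock: 5.95
tool_pos: [0.5439, 0.1674, 0.0117]
ee_rot: [[0.969, 0.248, -0.001], [0.248, -0.969, -0.0], [-0.001, 0.0, -1.0]]
ft_force: [-2.0, -0.9, 0.9]
grip_width: 0.0008
```

Emit:
carry_out([
  {"offset": [6,0,0],"angular": [0,0,0],"hand": -1},
  {"offset": [12,0,0],"angular": [0,0,0],"hand": -1},
  {"offset": [18,0,0],"angular": [0,0,0],"hand": -1},
  {"offset": [24,0,0],"angular": [0,0,0],"hand": -1},
  {"offset": [30,0,0],"angular": [0,0,0],"hand": -1},
])

```text
clock: 6.58
tool_pos: [0.5735, 0.175, 0.0117]
ee_rot: [[0.969, 0.248, -0.0], [0.248, -0.969, -0.0], [-0.0, -0.0, -1.0]]
ft_force: [-1.3, -0.7, -0.4]
grip_width: 0.0004
```

Emit:
carry_out([
  {"offset": [3,0,0],"angular": [0,0,0],"hand": -1},
  {"offset": [6,0,0],"angular": [0,0,0],"hand": -1},
  {"offset": [8,0,0],"angular": [0,0,0],"hand": -1},
  {"offset": [10,0,0],"angular": [0,0,0],"hand": -1},
  {"offset": [12,0,0],"angular": [0,0,0],"hand": -1},
])

```text
clock: 7.2
tool_pos: [0.5847, 0.1779, 0.0118]
ee_rot: [[0.969, 0.248, -0.0], [0.248, -0.969, -0.0], [-0.0, -0.0, -1.0]]
ft_force: [-1.6, -1.2, 1.3]
grip_width: 0.0003
```

Run:
```python
from h import *
snap('wrist','wrist4');snap('scene','scene4');crop('scene4',290,130,390,210,7,'c10');crop('wrist4',150,0,350,140,4,'c11')
```

```text
(no output)
```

View pics/wrist4.png

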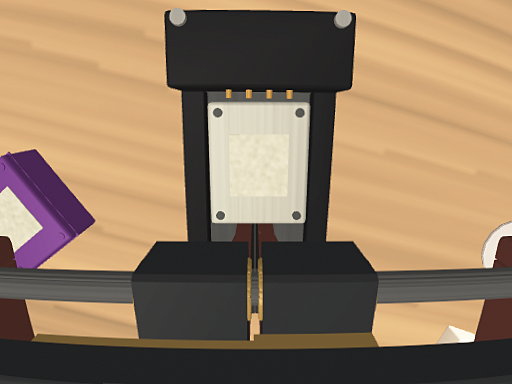

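View pics/c10.png

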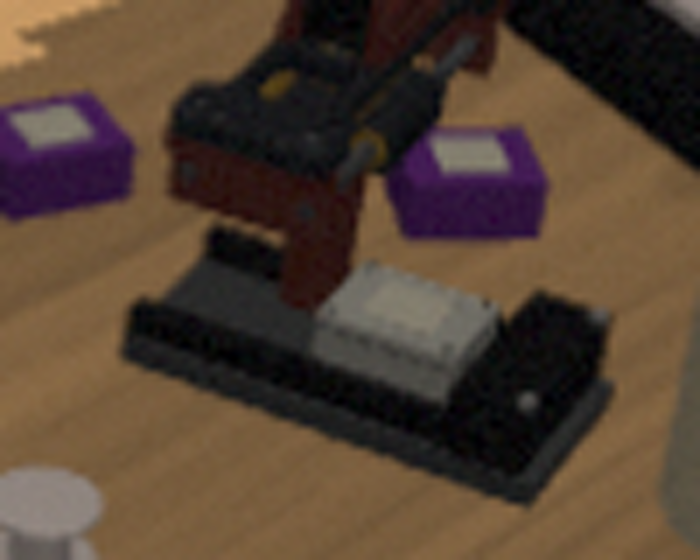

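The module (rows 103–222) has moved. Its gap to the stop's front edge (row ≈90) is about 6 mm, so I creep on until the force rises.

Emit:
carry_out([
  {"offset": [1,0,0],"angular": [0,0,0],"hand": -1},
  {"offset": [2,0,0],"angular": [0,0,0],"hand": -1},
  {"offset": [3,0,0],"angular": [0,0,0],"hand": -1},
  {"offset": [4,0,0],"angular": [0,0,0],"hand": -1},
  {"offset": [4,0,0],"angular": [0,0,0],"hand": -1},
])

```text
clock: 7.92
tool_pos: [0.5888, 0.1789, 0.0117]
ee_rot: [[0.969, 0.248, 0.0], [0.248, -0.969, 0.0], [0.0, 0.0, -1.0]]
ft_force: [-0.7, 0.3, -0.0]
grip_width: 0.0008
```

Emit:
carry_out([
  {"offset": [0.7,0,0],"angular": [0,0,0],"hand": -1},
  {"offset": [1.4,0,0],"angular": [0,0,0],"hand": -1},
  {"offset": [2,0,0],"angular": [0,0,0],"hand": -1},
  {"offset": [2,0,0],"angular": [0,0,0],"hand": -1},
])

```text
clock: 8.43
tool_pos: [0.5903, 0.1793, 0.0117]
ee_rot: [[0.969, 0.248, -0.0], [0.248, -0.969, -0.0], [-0.0, 0.0, -1.0]]
ft_force: [-3.9, -1.0, 2.7]
grip_width: 0.0002
```

Run:
```python
from h import *
o=sensors.observe();print(o['tool_pos'],o['ft_force'])
snap('wrist','wrist5');crop('wrist5',150,0,350,150,4,'c12')
```

```text
[0.59032217 0.17933692 0.01173936] [-3.91216451 -1.0464659   2.66797009]
```

View pics/c12.png

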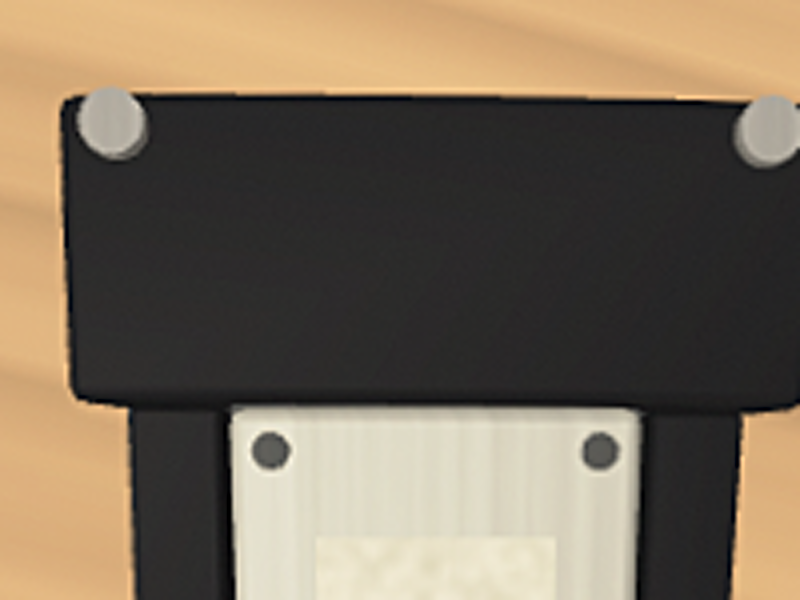

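The module's far edge (c12 row 407) meets the stop edge (row 405). I press a bit more to confirm a firm stop.

Emit:
carry_out([
  {"offset": [0.7,0,0],"angular": [0,0,0],"hand": -1},
  {"offset": [1.3,0,0],"angular": [0,0,0],"hand": -1},
  {"offset": [1.3,0,0],"angular": [0,0,0],"hand": -1},
])

```text
clock: 8.85
tool_pos: [0.5903, 0.1793, 0.0116]
ee_rot: [[0.969, 0.248, -0.003], [0.248, -0.969, -0.001], [-0.003, 0.0, -1.0]]
ft_force: [-5.4, -2.1, 5.1]
grip_width: 0.0006
```

Emit:
carry_out([
  {"offset": [1,0,0],"angular": [0,0,0],"hand": -1},
  {"offset": [2,0,0],"angular": [0,0,0],"hand": -1},
  {"offset": [2,0,0],"angular": [0,0,0],"hand": -1},
])

```text
clock: 9.22
tool_pos: [0.5903, 0.1793, 0.0113]
ee_rot: [[0.969, 0.248, -0.007], [0.248, -0.969, -0.002], [-0.007, 0.0, -1.0]]
ft_force: [-11.8, -2.3, 8.8]
grip_width: 0.0007
```

Emit:
carry_out([
  {"offset": [-5,0,0],"angular": [0,0,0],"hand": -1},
  {"offset": [-15,0,0],"angular": [0,0,0],"hand": -1},
  {"offset": [-20,0,-40],"angular": [0,0,0],"hand": -1},
  {"offset": [-20,0,-90],"angular": [0,0,0],"hand": -1},
  {"offset": [-20,0,-140],"angular": [0,0,0],"hand": -1},
])

```text
clock: 9.85
tool_pos: [0.5742, 0.1752, 0.1531]
ee_rot: [[0.969, 0.248, 0.001], [0.248, -0.969, 0.0], [0.001, 0.0, -1.0]]
ft_force: [0.2, -1.1, 0.6]
grip_width: 0.0004
```

Run:
```python
from h import *
o=sensors.observe();print(o['clock'],o['tool_pos'])
snap('wrist','wrist6');snap('scene','scene6');crop('scene6',290,130,390,210,7,'c13');crop('wrist6',180,0,340,150,5,'c14')
w=load('wrist6')
N=np.array([.611,.1846]);y=.249
```

```text
9.85 [0.57423279 0.17517975 0.15312427]
```

View pics/c14.png

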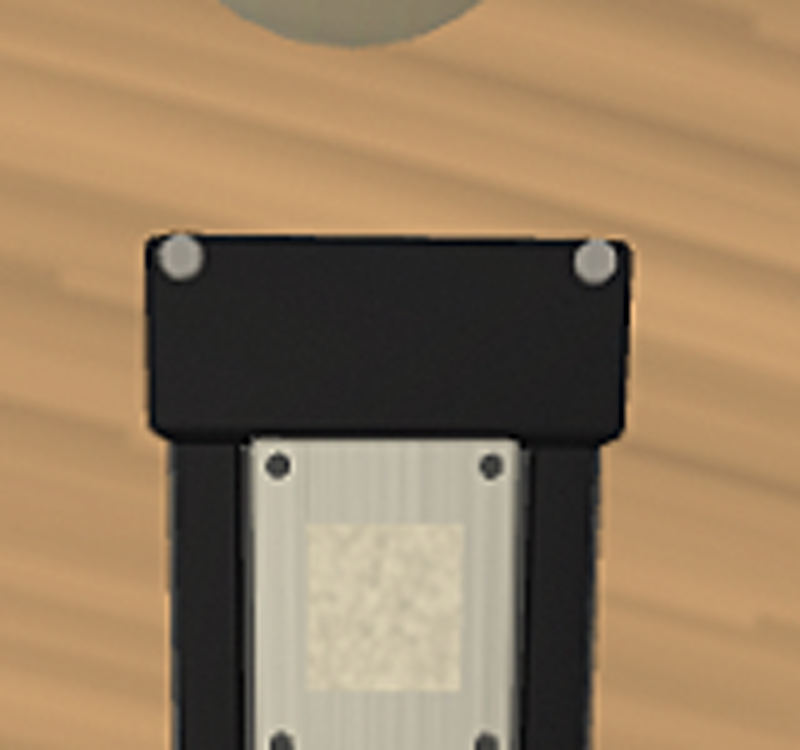

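View pics/c13.png

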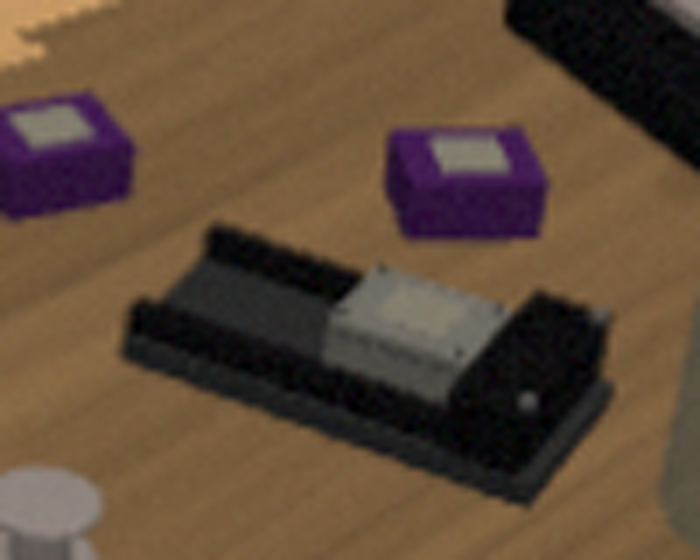

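The module is home: the arm stopped at nest x≈−20 mm with 12 N, and c14 shows no gap. Now go over the start box with the opening at about 44 mm and the jaws along the box's y axis.

Emit:
carry_out([
  {"offset": [-15,40,0],"angular": [0,0,0],"hand": 0.01},
  {"offset": [-30,80,0],"angular": [0,0,0],"hand": 0.01},
  {"offset": [-45,120,0],"angular": [0,0,0],"hand": 0.01},
  {"offset": [-60,160,0],"angular": [0,0,0],"hand": 0.01},
  {"offset": [-76,200,0],"angular": [0,0,0],"hand": 0.01},
])

```text
clock: 10.58
tool_pos: [0.5499, -0.0387, 0.1512]
ee_rot: [[0.969, 0.248, 0.0], [0.248, -0.969, -0.0], [0.0, 0.0, -1.0]]
ft_force: [1.0, -0.2, -0.4]
grip_width: 0.0437
```

Emit:
carry_out([
  {"offset": [-15,40,0],"angular": [0,0,0.02],"hand": 0.01},
  {"offset": [-30,80,0],"angular": [0,0,0.04],"hand": 0.01},
  {"offset": [-45,120,0],"angular": [0,0,0.057],"hand": 0.01},
  {"offset": [-65,172,0],"angular": [0,0,0.057],"hand": 0.01},
  {"offset": [-65,172,0],"angular": [0,0,0.057],"hand": 0.01},
])

```text
clock: 11.2
tool_pos: [0.5295, -0.2232, 0.1511]
ee_rot: [[0.982, 0.188, 0.0], [0.188, -0.982, -0.001], [0.0, 0.001, -1.0]]
ft_force: [-0.1, 0.4, -0.0]
grip_width: 0.0442
```

Run:
```python
from h import *
o=sensors.observe();print(o['clock'],o['tool_pos'],o['ee_rot'].round(3).tolist(),o['grip_width'])
snap('wrist','wrist7');snap('scene','scene7');snap('side','side7')
```

```text
11.2 [ 0.52949698 -0.22315125  0.15114926] [[0.982, 0.188, 0.0], [0.188, -0.982, -0.001], [0.0, 0.001, -1.0]] 0.044249048009807314
```

View pics/wrist7.png

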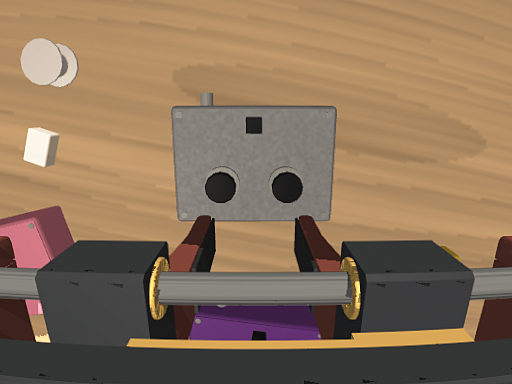

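View pics/scene7.png

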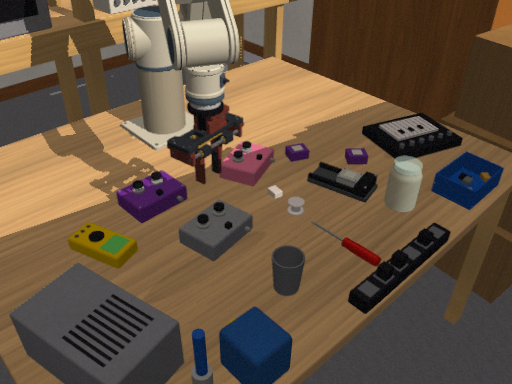

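Run:
```python
from h import *
w=load('wrist7');o=sensors.observe();p=o['tool_pos'];R=o['ee_rot']
k=onz(w,[[221,187],[287,187]],.07);print(k.round(4)); print('stop',onz(w,[[254,125]],.059).round(4))
print('corners',onz(w,[[173,107],[336,107],[331,220],[177,220]],.045).round(4).tolist())
m=k.mean(0);print('mid',m,'tool delta',R.T@(m-p),'ang',np.arctan2(*(k[0]-k[1])[[0,1]]*[-1,1]))
for f in ['scene7','side7','wrist7']:
    im=load(f);print(f,proj(im,[p+[0,0,.013],p+R@[0,.029,-.013],p-R@[0,.029,.013]]).round(1).tolist())
    if f!='wrist7': print(proj(im,[[.530,-.22,.07]]))
crop('scene7',150,90,270,260,4,'c15');crop('wrist7',150,80,350,240,4,'c16');crop('side7',180,60,340,210,5,'c17')
```

```text
[[ 0.5263 -0.1942  0.07  ]
 [ 0.537  -0.2501  0.07  ]]
stop [[ 0.5828 -0.2124  0.059 ]]
corners [[0.5846, -0.138, 0.045], [0.612, -0.2816, 0.045], [0.5072, -0.3033, 0.045], [0.479, -0.1556, 0.045]]
mid [ 0.53164905 -0.22215266  0.07      ] tool delta [0.00140335 0.00312889 0.08119505] ang 0.18912438367075507
scene7 [[209.4, 177.8], [201.0, 183.6], [217.6, 172.2]]
[[210.90166916 210.6826767 ]]
side7 [[285.0, 131.0], [286.1, 124.6], [283.8, 137.6]]
[[282.81564296 155.83754254]]
wrist7 [[248.4, 228.5], [299.1, 228.2], [197.7, 228.6]]
```

View pics/c15.png

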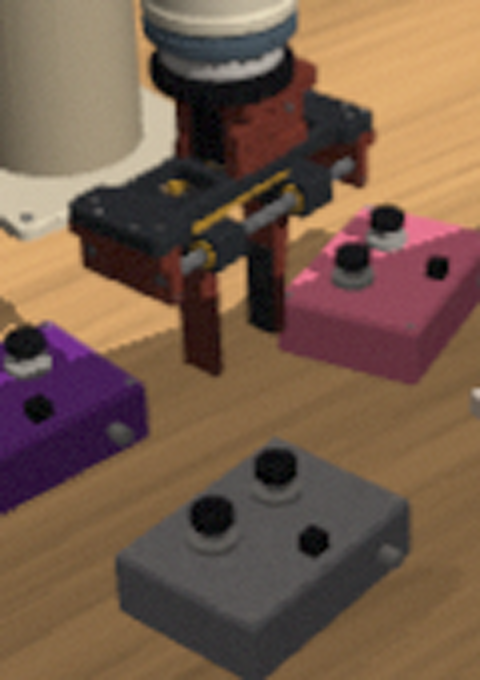

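View pics/c16.png

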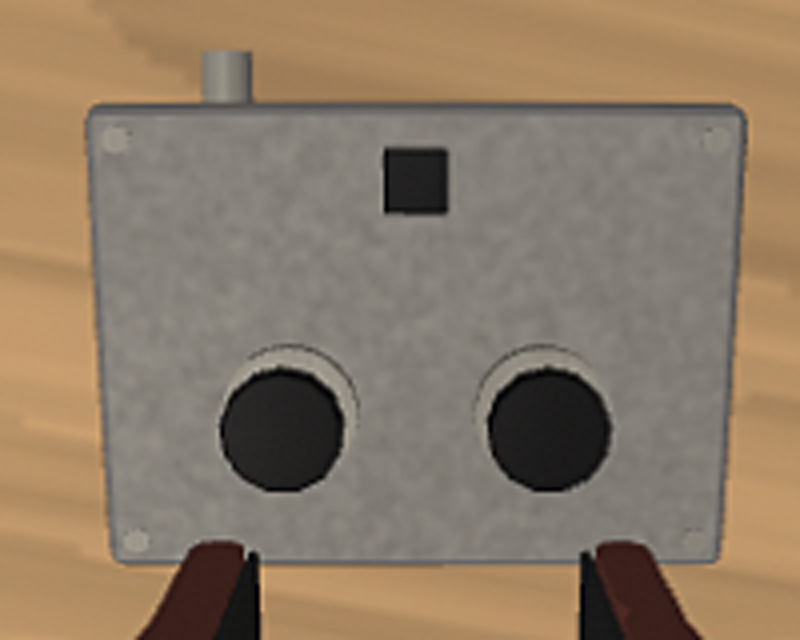

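View pics/c17.png

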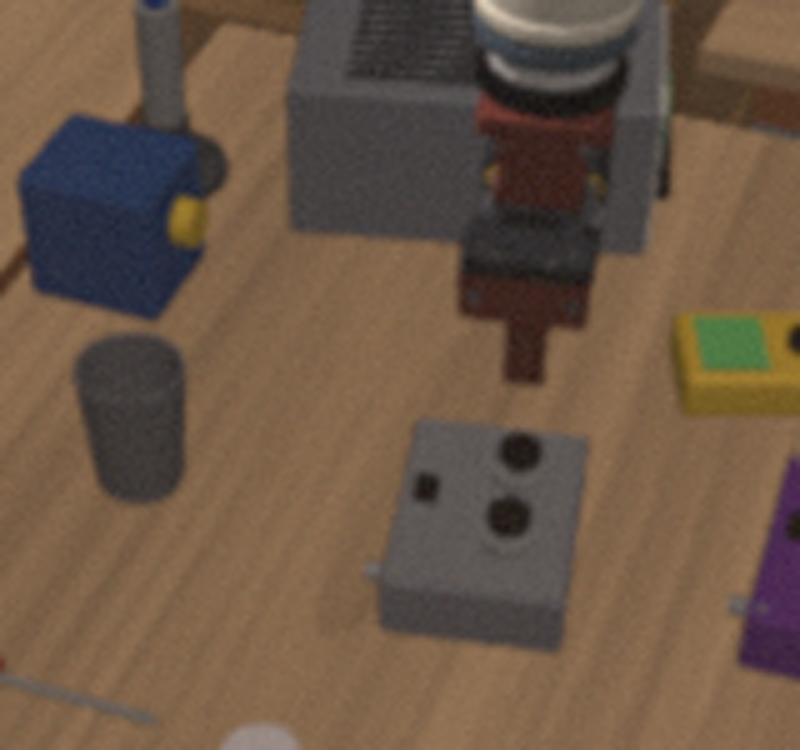

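wrist7 shows the caps at (221,187) and (287,187) and the stop key at (254,125). The key midpoint is about (0.531,−0.221) and the box yaw of 0.189 matches the tool. Fine-centre and descend to just above the keys.

Emit:
carry_out([
  {"offset": [2,-1.5,0],"angular": [0,0,0],"hand": 0.01},
  {"offset": [2,-1.5,30],"angular": [0,0,0],"hand": 0.01},
  {"offset": [2,-1.5,60],"angular": [0,0,0],"hand": 0.01},
  {"offset": [2,-1.5,82],"angular": [0,0,0],"hand": 0.01},
  {"offset": [2,-1.5,82],"angular": [0,0,0],"hand": 0.01},
])

```text
clock: 11.98
tool_pos: [0.5309, -0.2165, 0.0683]
ee_rot: [[0.981, 0.194, -0.003], [0.194, -0.981, 0.001], [-0.003, -0.002, -1.0]]
ft_force: [0.1, 0.3, -0.6]
grip_width: 0.0443
```

Run:
```python
from h import *
o=sensors.observe();print(o['clock'],o['tool_pos'],o['ft_force'],o['grip_width'])
snap('scene','scene8');snap('side','side8');snap('wrist','wrist8');crop('scene8',160,170,270,260,7,'c18');crop('side8',235,110,325,200,6,'c19')
```

```text
11.975 [ 0.53086129 -0.21651629  0.06832092] [ 0.13735845  0.32998773 -0.60726839] 0.0442921578631377
```

View pics/c18.png

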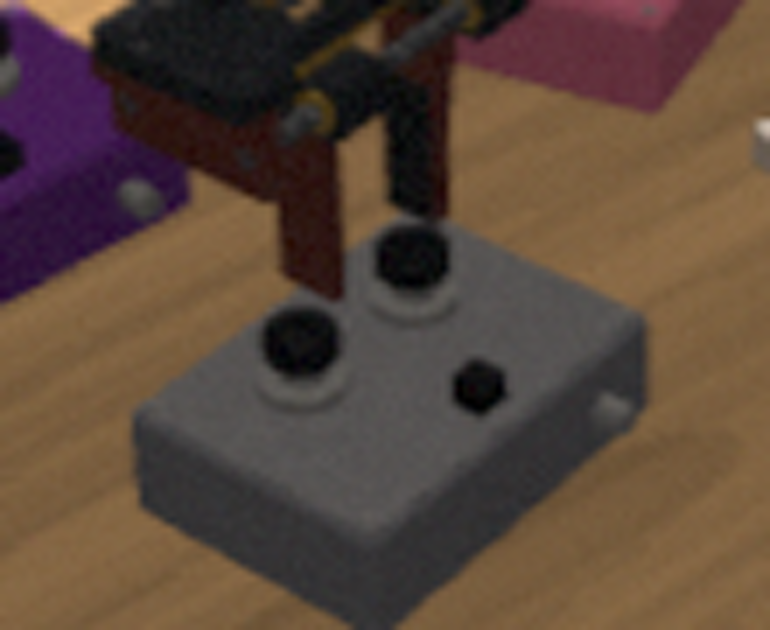

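View pics/c19.png

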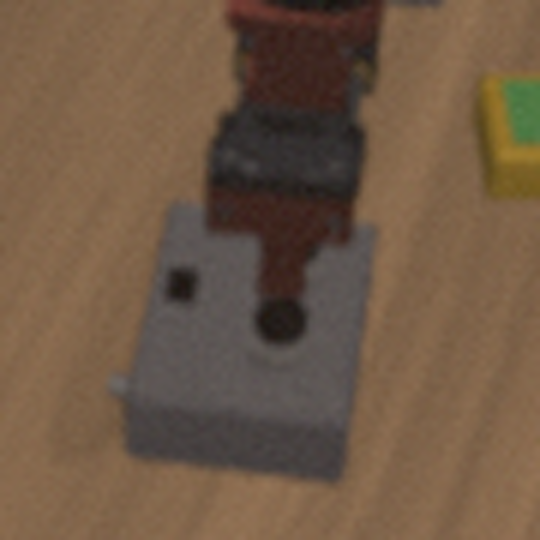

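View pics/wrist8.png

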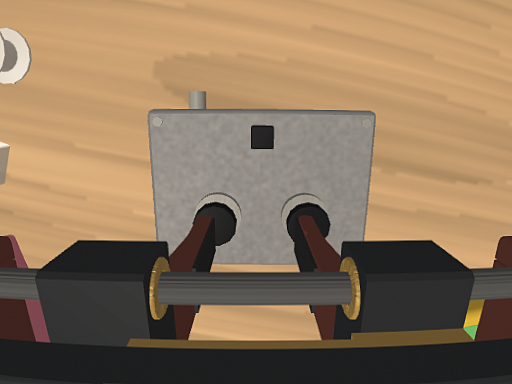

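Emit:
carry_out([
  {"offset": [0,0,0],"angular": [0,0,0],"hand": 0.01},
  {"offset": [0,0,0],"angular": [0,0,0],"hand": 0.01},
])

```text
clock: 12.38
tool_pos: [0.5322, -0.2184, 0.0706]
ee_rot: [[0.981, 0.193, 0.001], [0.193, -0.981, -0.001], [0.001, 0.001, -1.0]]
ft_force: [-0.2, -0.3, -0.5]
grip_width: 0.0446
```

Run:
```python
from h import *
o=sensors.observe();print(o['clock'],o['tool_pos'],o['ee_rot'].round(4).tolist(),o['joint_velocities'].round(4))
w=snap('wrist','wrist9');crop('wrist9',160,90,360,250,4,'c20')
```

```text
12.375 [ 0.53222275 -0.21841571  0.07057239] [[0.9813, 0.1926, 0.0012], [0.1926, -0.9813, -0.0005], [0.0011, 0.0008, -1.0]] [-0.0012  0.0042  0.0026  0.002  -0.0005 -0.0012]
```

View pics/c20.png

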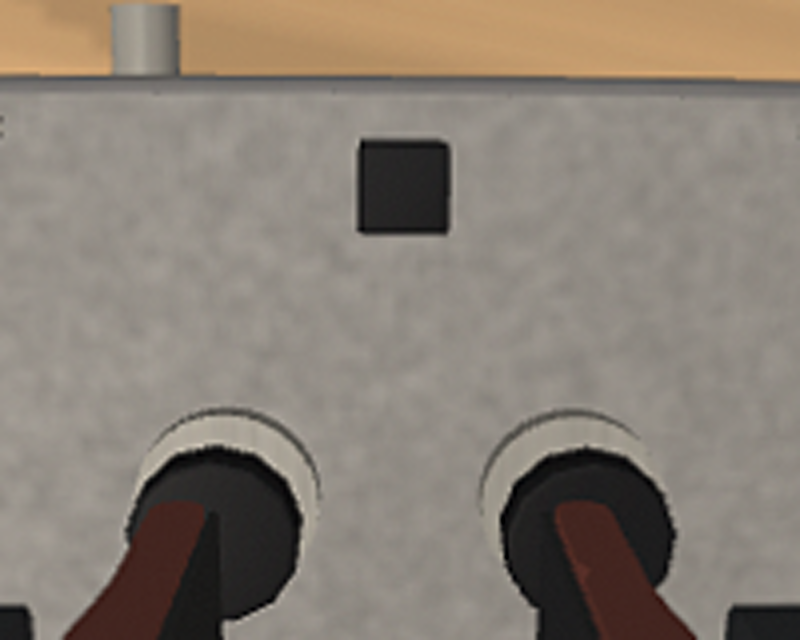

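c20, with the arm settled, shows the finger midline at col 380 and the cap midline at col 401. That is about 3 mm to the right (tool +y), so I correct it and go down to near contact.

Emit:
carry_out([
  {"offset": [-0.5,3,0],"angular": [0,0,0],"hand": 0.01},
  {"offset": [-0.5,3,4],"angular": [0,0,0],"hand": 0.01},
  {"offset": [-0.5,3,8],"angular": [0,0,0],"hand": 0.01},
  {"offset": [-0.5,3,10],"angular": [0,0,0],"hand": 0.01},
  {"offset": [-0.5,3,10],"angular": [0,0,0],"hand": 0.01},
])

```text
clock: 13.05
tool_pos: [0.5317, -0.2212, 0.0594]
ee_rot: [[0.981, 0.193, -0.001], [0.193, -0.981, 0.0], [-0.0, -0.0, -1.0]]
ft_force: [-0.5, -0.0, 1.0]
grip_width: 0.0441
```

Emit:
carry_out([
  {"offset": [0,0,0],"angular": [0,0,0],"hand": 0.01},
  {"offset": [0,0,0],"angular": [0,0,0],"hand": 0.01},
])

```text
clock: 13.3
tool_pos: [0.532, -0.2213, 0.0599]
ee_rot: [[0.981, 0.193, 0.0], [0.193, -0.981, -0.0], [0.0, 0.0, -1.0]]
ft_force: [0.6, -0.4, -0.8]
grip_width: 0.0447
```

Run:
```python
from h import *
w=snap('wrist','wrist10');crop('wrist10',160,90,360,250,4,'c21')
snap('scene','scene10');crop('scene10',160,170,270,260,7,'c22')
```

```text
(no output)
```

View pics/c21.png

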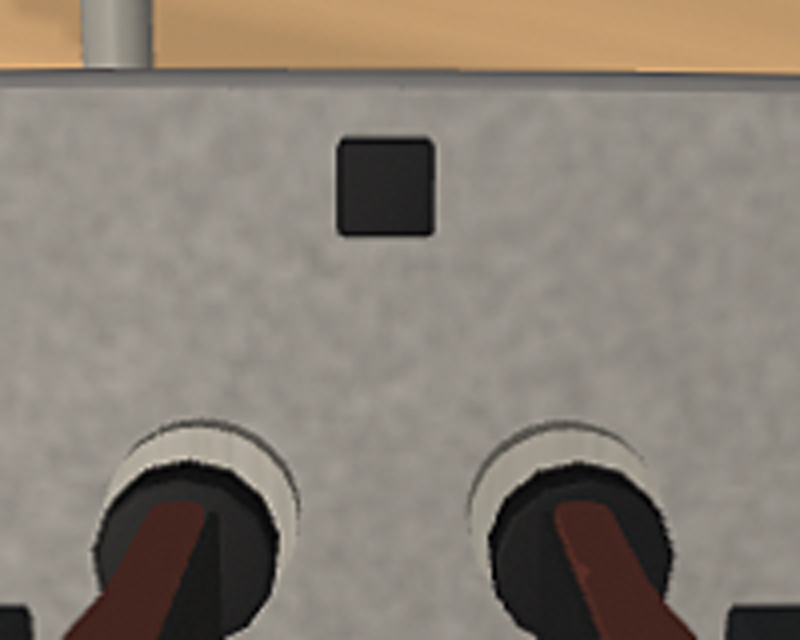

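View pics/c22.png

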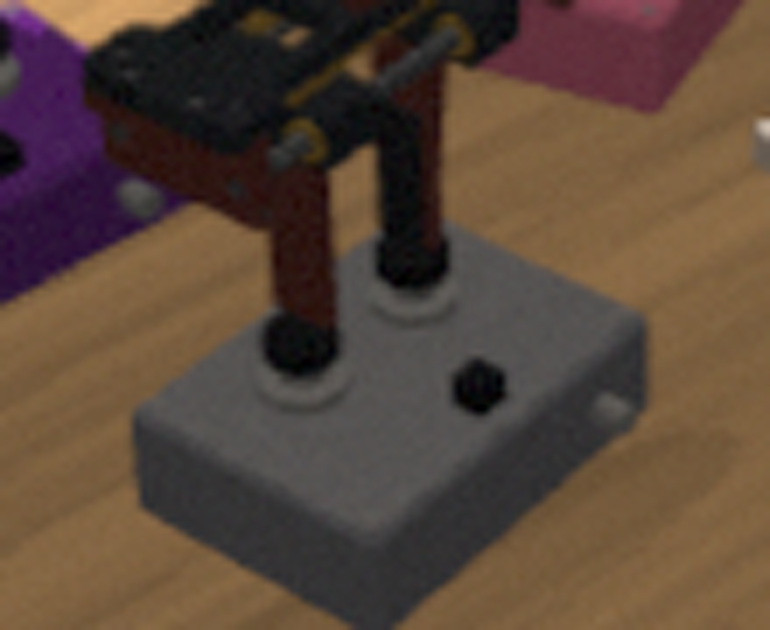

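Centred now: cap midline col 383, finger midline col 380. Press down.

Emit:
carry_out([
  {"offset": [0,0,2],"angular": [0,0,0],"hand": 0.01},
  {"offset": [0,0,4],"angular": [0,0,0],"hand": 0.01},
  {"offset": [0,0,6],"angular": [0,0,0],"hand": 0.01},
  {"offset": [0,0,8],"angular": [0,0,0],"hand": 0.01},
  {"offset": [0,0,9],"angular": [0,0,0],"hand": 0.01},
])

```text
clock: 14.02
tool_pos: [0.5318, -0.2213, 0.0508]
ee_rot: [[0.981, 0.193, -0.0], [0.193, -0.981, 0.0], [-0.0, -0.0, -1.0]]
ft_force: [-0.8, -0.4, 3.1]
grip_width: 0.044
```

Emit:
carry_out([
  {"offset": [0,0,1],"angular": [0,0,0],"hand": 0.01},
  {"offset": [0,0,2],"angular": [0,0,0],"hand": 0.01},
  {"offset": [0,0,2],"angular": [0,0,0],"hand": 0.01},
])

```text
clock: 14.4
tool_pos: [0.5319, -0.2213, 0.0489]
ee_rot: [[0.981, 0.193, -0.0], [0.193, -0.981, 0.0], [-0.0, -0.0, -1.0]]
ft_force: [-0.9, 0.2, 4.9]
grip_width: 0.0443
```

Emit:
carry_out([
  {"offset": [0,0,1.5],"angular": [0,0,0],"hand": 0.01},
  {"offset": [0,0,3],"angular": [0,0,0],"hand": 0.01},
  {"offset": [0,0,4],"angular": [0,0,0],"hand": 0.01},
  {"offset": [0,0,4.5],"angular": [0,0,0],"hand": 0.01},
  {"offset": [0,0,4.5],"angular": [0,0,0],"hand": 0.01},
])

```text
clock: 15.02
tool_pos: [0.5319, -0.2213, 0.0461]
ee_rot: [[0.981, 0.193, 0.0], [0.193, -0.981, -0.0], [0.0, 0.0, -1.0]]
ft_force: [-5.7, 2.6, 21.8]
grip_width: 0.0444
```

Run:
```python
from h import *
w=snap('wrist','wrist11');crop('wrist11',160,90,360,250,4,'c23')
snap('scene','scene11');crop('scene11',160,170,270,260,7,'c24')
o=sensors.observe();print(o['clock'],o['tool_pos'],o['ft_force'],o['wrist_torque'],(o['ee_rot'].T@o['wrist_torque']))
```

```text
15.125 [ 0.53194358 -0.22134079  0.04612349] [-6.35154799  2.35638213 20.84371008] [0.63872307 1.26947508 0.00418032] [ 0.87123439 -1.12271331 -0.00413527]
```

View pics/c23.png

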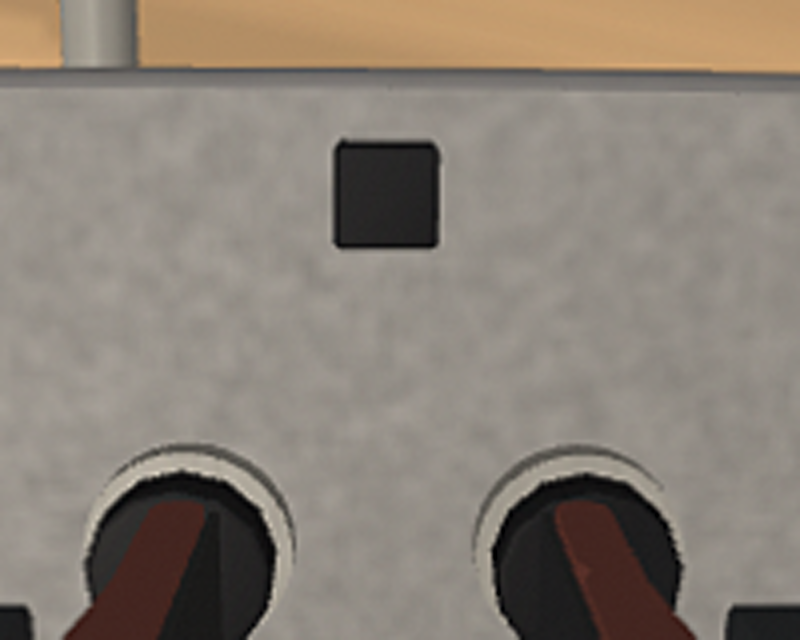

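View pics/c24.png

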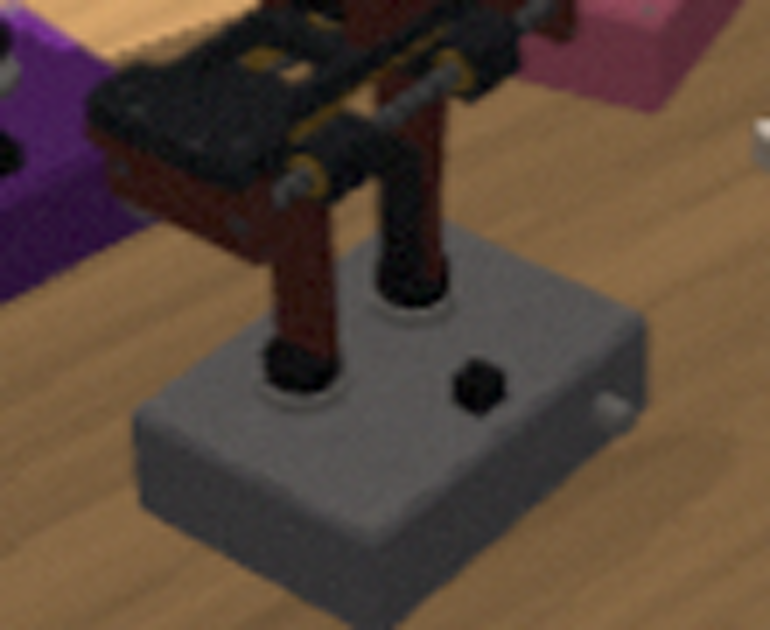

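Both caps have sunk equally: collar gaps are the same in c23 and c24, the force is 21 N and it's a hard stop. The stop key is untouched. Hold for more than 3 s.

Emit:
carry_out([
  {"offset": [0,0,0.5],"angular": [0,0,0],"hand": 0.01},
  {"offset": [0,0,0.5],"angular": [0,0,0],"hand": 0.01},
  {"offset": [0,0,0.5],"angular": [0,0,0],"hand": 0.01},
  {"offset": [0,0,0.5],"angular": [0,0,0],"hand": 0.01},
  {"offset": [0,0,0.5],"angular": [0,0,0],"hand": 0.01},
])

```text
clock: 15.75
tool_pos: [0.532, -0.2213, 0.046]
ee_rot: [[0.981, 0.193, 0.0], [0.193, -0.981, -0.0], [0.0, 0.0, -1.0]]
ft_force: [-7.6, 3.7, 25.5]
grip_width: 0.0442
```

Emit:
carry_out([
  {"offset": [0,0,0],"angular": [0,0,0],"hand": 0.01},
  {"offset": [0,0,0],"angular": [0,0,0],"hand": 0.01},
  {"offset": [0,0,0],"angular": [0,0,0],"hand": 0.01},
  {"offset": [0,0,0],"angular": [0,0,0],"hand": 0.01},
  {"offset": [0,0,0],"angular": [0,0,0],"hand": 0.01},
])

```text
clock: 16.38
tool_pos: [0.532, -0.2213, 0.046]
ee_rot: [[0.981, 0.193, 0.0], [0.193, -0.981, -0.0], [0.0, 0.0, -1.0]]
ft_force: [-6.7, 3.7, 25.3]
grip_width: 0.0442
```

Emit:
carry_out([
  {"offset": [0,0,0],"angular": [0,0,0],"hand": 0.01},
  {"offset": [0,0,0],"angular": [0,0,0],"hand": 0.01},
  {"offset": [0,0,0],"angular": [0,0,0],"hand": 0.01},
  {"offset": [0,0,0],"angular": [0,0,0],"hand": 0.01},
  {"offset": [0,0,0],"angular": [0,0,0],"hand": 0.01},
])

```text
clock: 17.0
tool_pos: [0.532, -0.2213, 0.046]
ee_rot: [[0.981, 0.193, 0.0], [0.193, -0.981, -0.0], [0.0, 0.0, -1.0]]
ft_force: [-7.9, 3.0, 25.6]
grip_width: 0.0445
```

Emit:
carry_out([
  {"offset": [0,0,0],"angular": [0,0,0],"hand": 0.01},
  {"offset": [0,0,0],"angular": [0,0,0],"hand": 0.01},
  {"offset": [0,0,0],"angular": [0,0,0],"hand": 0.01},
  {"offset": [0,0,0],"angular": [0,0,0],"hand": 0.01},
  {"offset": [0,0,0],"angular": [0,0,0],"hand": 0.01},
])

```text
clock: 17.62
tool_pos: [0.532, -0.2213, 0.046]
ee_rot: [[0.981, 0.193, 0.0], [0.193, -0.981, -0.0], [0.0, 0.0, -1.0]]
ft_force: [-7.7, 3.4, 25.7]
grip_width: 0.0447
```

Emit:
carry_out([
  {"offset": [0,0,0],"angular": [0,0,0],"hand": 0.01},
  {"offset": [0,0,0],"angular": [0,0,0],"hand": 0.01},
  {"offset": [0,0,0],"angular": [0,0,0],"hand": 0.01},
  {"offset": [0,0,0],"angular": [0,0,0],"hand": 0.01},
  {"offset": [0,0,0],"angular": [0,0,0],"hand": 0.01},
])

```text
clock: 18.25
tool_pos: [0.532, -0.2213, 0.046]
ee_rot: [[0.981, 0.193, 0.0], [0.193, -0.981, -0.0], [0.0, 0.0, -1.0]]
ft_force: [-8.3, 3.2, 27.0]
grip_width: 0.0443
```

Emit:
carry_out([
  {"offset": [0,0,0],"angular": [0,0,0],"hand": 0.01},
  {"offset": [0,0,0],"angular": [0,0,0],"hand": 0.01},
  {"offset": [0,0,0],"angular": [0,0,0],"hand": 0.01},
  {"offset": [0,0,0],"angular": [0,0,0],"hand": 0.01},
  {"offset": [0,0,0],"angular": [0,0,0],"hand": 0.01},
])

```text
clock: 18.88
tool_pos: [0.532, -0.2213, 0.046]
ee_rot: [[0.981, 0.193, 0.0], [0.193, -0.981, -0.0], [0.0, 0.0, -1.0]]
ft_force: [-7.4, 3.4, 26.6]
grip_width: 0.0442
```

Emit:
carry_out([
  {"offset": [0,0,0],"angular": [0,0,0],"hand": 0.01},
  {"offset": [0,0,0],"angular": [0,0,0],"hand": 0.01},
  {"offset": [0,0,0],"angular": [0,0,0],"hand": 0.01},
  {"offset": [0,0,0],"angular": [0,0,0],"hand": 0.01},
  {"offset": [0,0,0],"angular": [0,0,0],"hand": 0.01},
])

```text
clock: 19.5
tool_pos: [0.532, -0.2213, 0.046]
ee_rot: [[0.981, 0.193, 0.0], [0.193, -0.981, -0.0], [0.0, 0.0, -1.0]]
ft_force: [-8.3, 3.5, 25.0]
grip_width: 0.0442
```

Held for more than 4 s. Release straight up.

Emit:
carry_out([
  {"offset": [0,0,-4],"angular": [0,0,0],"hand": 0.01},
  {"offset": [0,0,-10],"angular": [0,0,0],"hand": 0.01},
  {"offset": [0,0,-20],"angular": [0,0,0],"hand": 0.01},
  {"offset": [0,0,-60],"angular": [0,0,0],"hand": 0.01},
  {"offset": [0,0,-110],"angular": [0,0,0],"hand": 0.01},
])

```text
clock: 20.12
tool_pos: [0.5311, -0.221, 0.154]
ee_rot: [[0.981, 0.193, -0.002], [0.193, -0.981, 0.001], [-0.002, -0.001, -1.0]]
ft_force: [1.0, 0.0, -0.0]
grip_width: 0.0445
```

Emit:
carry_out([
  {"offset": [0,0,-20],"angular": [0,0,0],"hand": 0.01},
  {"offset": [0,0,-20],"angular": [0,0,0],"hand": 0.01},
  {"offset": [0,0,-20],"angular": [0,0,0],"hand": 0.01},
  {"offset": [0,0,-20],"angular": [0,0,0],"hand": 0.01},
])

```text
clock: 20.62
tool_pos: [0.531, -0.221, 0.1723]
ee_rot: [[0.981, 0.193, -0.002], [0.193, -0.981, 0.001], [-0.002, -0.001, -1.0]]
ft_force: [-0.7, 0.3, -0.1]
grip_width: 0.0447
```

Run:
```python
from h import *
snap('scene','scene12');snap('wrist','wrist12');crop('scene12',170,190,260,260,8,'c25')
i=load('scene12')['pixels'];i=np.hstack([i[130:260,130:390]]);cv2.imwrite('pics/c26.png',cv2.resize(i,None,fx=3,fy=3))
print(sensors.observe()['clock'],sensors.observe()['joint_velocities'].round(3))
```

```text
20.725 [-0.001 -0.004 -0.004 -0.001  0.001  0.001]
```

View pics/c25.png

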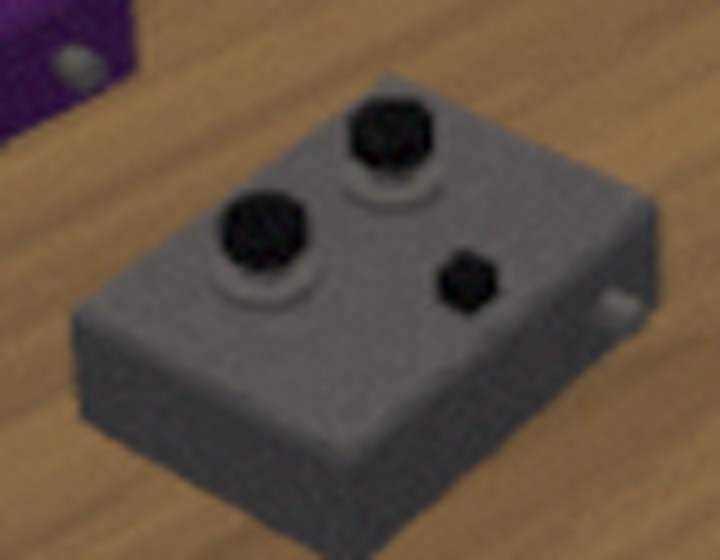

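View pics/c26.png

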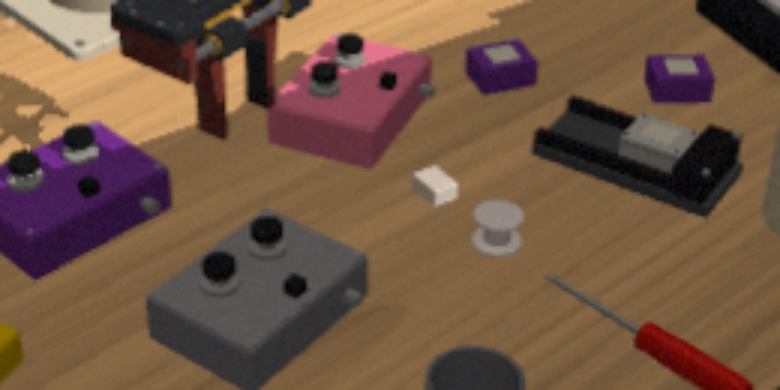

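Both caps are back at their original pixels (c25 264,230 and 391,135), the module is home against the stop, nothing else has moved, and the robot is clear. Handing in.

```bash
python3 -c "
from plant import ticket; print(ticket.hand_in())"
```

```text
the job is handed in; nothing more can be done
None
```

The module is fully home and both tall keys of the grey start box were pressed together and let back up. I handed in after about 21 s on the robot's clock.

- **Module:** I pushed it along the nest with the closed fingers until the arm stopped against the back stop at about 12 N. The last close picture shows no gap.
- **Keys:** Both went to the hard stop, at 21–27 N in total, and stayed there for more than 4 s. Afterwards both caps were back at their original image positions. The square stop key was never approached, and nothing else has visibly moved in the last picture.
- **Disagreement found:** The fingertips are really about 12–14 mm above the TCP point, not 11 mm ahead of it as described. So my first push passed just over the module without moving it (force readings within noise). I corrected the height from the pictures and repeated the push.
- **Not checked directly:** The key travel itself can't be read. That both keys were fully down is judged from the force, the hard stop and the equal gaps under the caps.

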